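Brew a large coffee at the counter console

ROBOT

A 6-joint arm with a two-finger parallel gripper is mounted at the origin on the work surface. World frame = base frame: x ahead of the robot, y to its left, z up, the work surface at z = 0. Lengths are in mm, angles in degrees, forces in N, time in s.
With the tool pointing down it reaches from about 300 to 850 mm from the base axis. Payload 4.2 kg.
Tool frame: the origin (TCP) lies midway between the tips of the shut fingers; the grasp point (between the pads) lies 19 mm behind it; z points along the fingers, y is the line along which they close (so a half turn about z gives the same grasp; the last joint's range is limited). The gripper opens to 91 mm and grips with 3 to 60 N. Pads are 32 mm wide; open, the fingers measure 118 mm over their backs; the gripper's body (76 mm by 178 mm) begins 60 mm behind the grasp point.
Start: joints at [67.093, 18.312, 89.639, -0, 72.044, -1.146], TCP at [213.176, 534.04, 213.976] pointing down, gripper open.
Joint ranges: [-177.97, 177.97], [-48.28, 115.42], [12.27, 149.76], [-77.06, 257.06], [2.81, 150.46], [-146.56, 146.56]. Speed limits (degrees/s): [147.25, 147.25, 180, 180, 180, 180].

INTERFACE

Orientations are given as [roll, pitch, yaw] about the fixed x, y, z axes, in that order (R = Rz(yaw) Ry(pitch) Rx(roll)).
In Python, from workcell import env gives the robot as it stands.
- The arm moves only by the tool send_rows, never from a script. Its argument "steps" is a list that holds one entry, the list of rows, each a list of 5 numbers: the shift along the tool's x, y, z scaled (see below), then the turn about the tool's z scaled (see below), then the opening, from 0 (shut) to 1 (fully open). In form: [[[dx, dy, dz, yaw, fingers], ...]]. A call has 1 to 5 rows; each row shifts and turns the commanded pose from where the row before left it, along the tool's axes as they then stand; what a row does not reach is not made up. The controller multiplies each number of a shift by 0.04 m and each number of a turn by 0.12 rad. A row lasts 1/12 s, in which the tool goes at most 41.7 mm and 7.16 degrees, less where a joint would pass 70% of its speed; a pose out of reach is approached as far as the arm can. A call with a number of a shift or a turn outside -1 to 1 is refused whole. A call with a gripper value outside its range is refused whole. The fingers move at their own pace and stop on an object; "squeeze" is the grip in N (left out, the last holds). Time passes only in rows, so rows that do not move let the fingers close. It gives the time, the measured TCP pose, the force, the opening and the grip force at its end, in the units of the state.
- env.state(): the state, without advancing time (a new reading comes with each control period).
- env.grab_frame(name): name is "scene" or "top" or "wrist"; returns a dict with "pixels" (400x640x3 uint8, red, green, blue), "depth" (400x640 float32, mm along the optical axis (not along the pixel's ray), 0 where there is no reading), "intrinsics" (3x3 intrinsics, pixels), "cam_to_world" (4x4, takes a point from camera to world coordinates). Camera axes: x right, y down, z forward; pixel columns grow to the right and rows downward; lengths in mm; the calibration is good to about 2 mm. A picture is of the moment at which its call begins.
- env.job_done(): hands the job in; it is judged then, once.
The state is a dict: "time_s": time; "qpos": joint angles; "qvel": joint speeds; "effort": joint torques, N m; "ee_pos": TCP position; "ee_rot": TCP orientation; "force": force on the tool from outside, world axes, zero at the start; "torque": the same for the moment, N m; "gripper_width": finger opening in mm; "gripper_force": force on a finger pad.
Only numpy, scipy, OpenCV 4.12 (cv2) and the standard library are available. Lean on these libraries where they do the work, as an engineer would, in place of code of your own. Each camera call takes 0.05 s, during which the arm holds its last target. There are 200 camera calls.

TASK

Brew a large coffee with the counter console, using closed fingers and picking nothing up: first switch the brewer on by pressing down the raised end of the rocker switch, next press the large round key all the way down, and last push the long start bar right down and let it come back up. Leave the small round key and the square key alone, and do not disturb the cup, jug or jar.

Things in the scene. Friction and masses are not known exactly. Their poses are not given: they have to be found in the camera images.
- console: Flat steel-topped console fixed to the counter, 240 (x) x 300 (y) x 45 mm high. Origin: centre of its underside, on the counter; x points away from the robot, turned up to 20 degrees. Three keys stand in its far row (x +50 mm, y -90, 0, +90 mm) in any order; rocker and start bar in its near row (x -50 mm, y -70 and +70 mm), either way round.
- rocker_press (a point): Point to press on the rocker, a grey plate 56 (console's x) x 30 x 8 mm that tilts like a seesaw on a pivot 65 mm above the counter. 20 mm from the pivot towards the robot-side end (-x), the raised end while off. The point is fixed, 73 mm high; the plate's top there is 73 mm high when off, 65 mm when on. x, y as the console.
- rocker (a joint): Tilt of the rocker: 0 to 0.03 rad at the start (off, near end up), 0.36 rad fully on (near end down). It needs about 3 N at the press point and stays where it is left.
- large_key_top (a point): Large round grey key, 44 mm across, 16 mm tall, standing up out of a black bezel 6 mm high on the console. Site: centre of its top face, z up, x and y as the console; 67 mm above the counter when up. Moves down with the key.
- large_key (a joint): Large round key. Joint: 0 m = up, 0.008 m = fully down; it needs about 3 N to move, stays where it is left and has no spring.
- small_key_top (a point): Small round grey key, 22 mm across, 16 mm tall, to be left alone, standing up out of a black bezel 6 mm high on the console. Site: centre of its top face, z up, x and y as the console; 67 mm above the counter when up. 
- small_key (a joint): Small round key. Joint: 0 m = up, 0.008 m = fully down; it needs about 3 N to move, stays where it is left and has no spring.
- square_key_top (a point): Square grey key, 34 x 34 mm, 16 mm tall, to be left alone, standing up out of a black bezel 6 mm high on the console. Site: centre of its top face, z up, x and y as the console; 67 mm above the counter when up. 
- square_key (a joint): Square key. Joint: 0 m = up, 0.008 m = fully down; it needs about 3 N to move, stays where it is left and has no spring.
- start_bar_top (a point): Long grey start bar, 84 mm (along the console's y) x 24 mm, 16 mm tall, standing up out of a black bezel 6 mm high on the console. Site: centre of its top face, z up, x and y as the console; 67 mm above the counter when up. Moves down with the bar.
- start_bar (a joint): Start bar: 0 m = up, 0.008 m = fully down. It springs back; 1.5 N starts it, about 4.5 N holds it fully down.
- tap: Fixed steel tap station on the console's -y side: base 200 (x) x 140 (y) x 20 mm with a swan-neck spout (18 mm thick) rising to 196 mm; the post stands at x = +70 mm. Origin: centre of its underside. An obstacle.
- cup: Red cup, 86 mm across, 62 mm high, handle at its +y, waiting on the tap station under the spout. Origin: centre of its underside. Not to be touched.
- jug: Steel milk jug, 80 mm across, 95 mm high, handle at its +y, on the counter to the +y side of the console. Origin: centre of its underside. Not to be touched.
- jar: Glass sugar jar, 64 mm across, 90 mm high, on the counter beyond the console's far edge. Origin: centre of its underside. Not to be touched.

How it is judged:
By the outcome, as a careful person would: the job done as asked, in the order asked, and still so for the second after the job is handed in, with the robot touching nothing.
It also fails if it takes over 42 s, if anything falls off the work surface, if the arm or the gripper's body presses on something with over 40 N, if the wrist force passes 120 N, or if a joint passes its speed limit or range.

## Working session

There is one attempt and no reset: what is moved stays moved. The work goes in short steps, Python scripts to look and compute and a tool call to move; the robot and the scene stay as the last step left them, time stands still between calls to the robot, and variables do not carry over. Pictures are saved under pics/ and viewed, at most 10 in all, crops included, and the job is handed in when it is done.

Besides the shell and the picture viewer there is one more tool, called after "Call:" as name(argument=value, ...) on one line, values as JSON. send_rows: Moves the arm, as the interface text tells. Shifts and turns lie within -1 to 1; 1 stands for 0.04 m of shift or 0.12 rad of turn. Its arguments: {"type":"object","properties":{"steps":{"type":"array"},"squeeze":{"type":"number"}},"required":["steps"]}

```bash
mkdir -p pics
python3 - <<'E'
from workcell import env
import cv2,numpy as np
s=env.state();print(s['time_s'],s['ee_pos'],s['ee_rot'],s['gripper_width'])
for n in('top','scene'):
    f=env.grab_frame(n);cv2.imwrite(f'pics/{n}0.png',f['pixels'][:,:,::-1]);np.savez(f'pics/{n}0.npz',**f)
    print(n,f['cam_to_world'].round(3).tolist(),f['intrinsics'].tolist())
E
```

```text
0.0 [212.96971128 533.58382614 213.1204715 ] [-1.79900690e+02 -1.49720503e-03  1.58241273e+02] 90.88629436602552
top [[-0.02, -0.998, 0.064, 537.245], [-1.0, 0.02, -0.01, 59.742], [0.008, -0.064, -0.998, 1432.046], [0.0, 0.0, 0.0, 1.0]] [[497.18053669281693, 0.0, 320.4920136588188], [0.0, 497.18053669281693, 201.57664325212835], [0.0, 0.0, 1.0]]
scene [[-0.066, 0.838, -0.541, 1117.059], [0.998, 0.063, -0.025, 52.027], [0.013, -0.542, -0.841, 859.026], [0.0, 0.0, 0.0, 1.0]] [[361.53961839190566, 0.0, 319.17054621565137], [0.0, 361.53961839190566, 194.13778951822587], [0.0, 0.0, 1.0]]
```

View pics/top0.png

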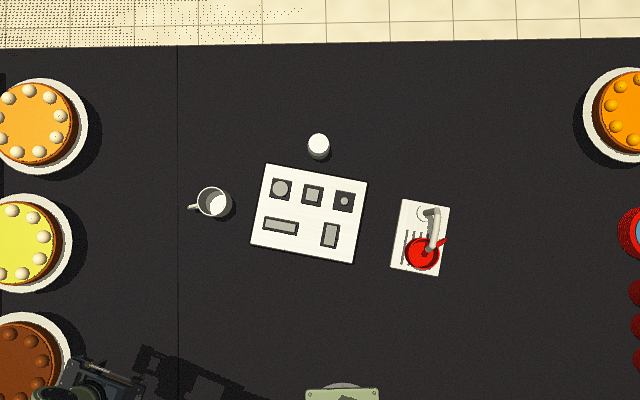

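View pics/scene0.png

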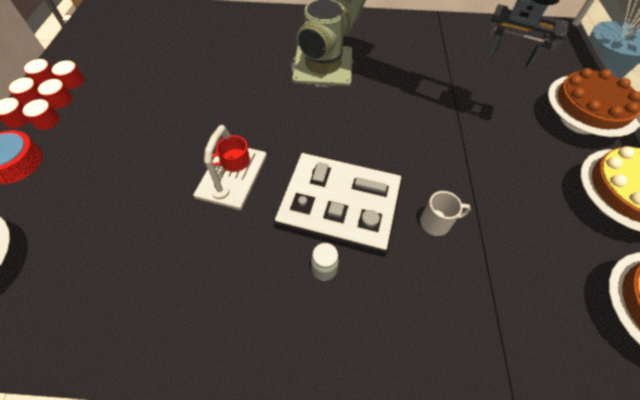

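The top view shows the large key at (280,188), the square key at (312,195), the small key at (344,201), the start bar at (281,227) and the rocker at (330,235). The scene view agrees with this layout.

```bash
cat > h.py <<'E'
import numpy as np
def ray(f,u,v,z):
    K,T=f['intrinsics'],f['cam_to_world']
    d=T[:3,:3]@np.linalg.solve(K,[u,v,1]);o=T[:3,3]
    return (o+d*(z-o[2])/d[2])[:2]
E
python3 - <<'E'
import numpy as np,cv2
from h import ray
f=dict(np.load('pics/top0.npz'));g=cv2.cvtColor(f['pixels'],cv2.COLOR_RGB2GRAY)
m=(g>200).astype(np.uint8)
n,l,st,c=cv2.connectedComponentsWithStats(m)
k=l[172,300] or l[215,300];print(st[k],k)
cs,_=cv2.findContours((l==k).astype(np.uint8),0,2)
cn=max(cs,key=cv2.contourArea).reshape(-1,2)
w=np.array([ray(f,u,v,45) for u,v in cn]).astype(np.float32)
r=cv2.minAreaRect(w);print(r)
C=np.array(r[0]);a=r[2]
yaw=(a+45)%90-45
R=lambda t:np.array([[np.cos(t),-np.sin(t)],[np.sin(t),np.cos(t)]])
A=R(np.radians(yaw));print('yaw',yaw,'ctr',C)
for nm,p in dict(large=(50,90),square=(50,0),small=(50,-90),bar=(-50,70),rock=(-50,-70),rockpress=(-70,-70)).items():
    print(nm,(C+A@p).round(1))
# check: grey blobs
for nm,(u,v) in dict(large=(280,188),square=(312,195),small=(344,201),bar=(281,227),rock=(330,235)).items():
    mm=(abs(g.astype(int)-int(g[v,u]))<25).astype(np.uint8);n,l,st,c=cv2.connectedComponentsWithStats(mm,connectivity=4)
    k=l[v,u];p=ray(f,*c[k],67);print(nm,g[v,u],st[k],p.round(1),(A.T@(p-C)).round(1),'depthpt')
    T=f['cam_to_world'];z=f['depth'][v,u];q=T[:3,:3]@(np.linalg.solve(f['intrinsics'],[u,v,1])*z)+T[:3,3];print(q.round(1))
E
```

```text
[ 251  164  116   99 6232] 45
((596.1814575195312, 80.42041015625), (287.16424560546875, 227.35911560058594), 77.88247680664062)
yaw -12.117523193359375 ctr [596.18145752  80.42041016]
large [664.  157.9]
square [645.1  69.9]
small [626.2 -18.1]
bar [562.  159.4]
rock [532.6  22.5]
rockpress [513.   26.7]
large 187 [273 181  15  15 173] [664.  157.8] [50.1 89.9] depthpt
[664.4 157.4  65. ]
square 183 [306 188  13  13 132] [645.2  70.1] [50.1  0.2] depthpt
[643.1  69.5  67.2]
small 182 [341 198   7   6  37] [626.3 -18.1] [ 50.1 -90. ] depthpt
[624.8 -18.2  67.8]
bar 185 [265 219  30  13 226] [562.2 159.9] [-49.9  70.5] depthpt
[556.8 155.9  69.6]
rock 173 [324 225  13  21 195] [532.7  22.5] [-49.9 -69.9] depthpt
[532.3  22.5  72.9]
```

Call:
send_rows(steps=[[[0,0,0,-0.7,0],[0,0,0,-0.7,0],[-0.3,-0.35,0,0,0],[-0.6,-0.7,0,0,0],[-0.6,-0.7,0,0,0]]], squeeze=20)

```text
time_s: 0.52
ee_pos: [257.0, 452.3, 213.2]
ee_rot: [-179.9, -0.0, 168.0]
force: [0.0, -0.3, 0.2]
gripper_width: 60.9
gripper_force: 0.0
```

Call:
send_rows(steps=[[[-0.6,-0.7,0,0,0],[-0.6,-0.7,0,0,0],[-0.6,-0.7,0,0,0],[-0.6,-0.7,0,0,0],[-0.6,-0.7,0,0,0]]])

```text
time_s: 0.93
ee_pos: [345.2, 289.1, 213.7]
ee_rot: [-180.0, -0.0, 167.9]
force: [0.6, 0.1, -0.0]
gripper_width: 27.6
gripper_force: 0.0
```

Call:
send_rows(steps=[[[-0.6,-0.7,0,0,0],[-0.6,-0.7,0,0,0],[-0.6,-0.7,0,0,0],[-0.6,-0.7,0,0,0],[0,0,0,0,0]]])

```text
time_s: 1.35
ee_pos: [417.5, 156.4, 213.8]
ee_rot: [-179.9, 0.1, 167.5]
force: [0.5, 1.4, 0.3]
gripper_width: 0.5
gripper_force: 0.0
```

```bash
cat >> h.py <<'E'
def go(x,y,z):
    from workcell import env
    s=env.state();p=s['ee_pos'];t=np.radians(s['ee_rot'][2])
    d=np.array([x,y])-p[:2]
    print(s['time_s'],p.round(1),s['ee_rot'].round(2) if hasattr(s['ee_rot'],'round') else s['ee_rot'],np.round(s['force'],1),s['gripper_width'])
    print('units',(d@[np.cos(t),np.sin(t)]/40).round(3),(d@[np.sin(t),-np.cos(t)]/40).round(3),round((p[2]-z)/40,3))
E
python3 -c "from h import go;go(507.2,28,80)"
```

```text
1.35 [417.5 156.4 213.8] [-1.7986e+02  1.0000e-01  1.6752e+02] [0.5 1.4 0.3] 0.5234437438296345
units -2.882 -2.649 3.344
```

Call:
send_rows(steps=[[[-0.57,-0.53,0,0,0],[-0.57,-0.53,0,0,0],[-0.57,-0.53,0.3,0,0],[-0.57,-0.53,0.5,0,0],[-0.57,-0.53,0.5,0,0]]])

```text
time_s: 1.77
ee_pos: [505.4, 32.9, 161.7]
ee_rot: [180.0, 0.1, 167.9]
force: [-0.0, 0.9, 0.7]
gripper_width: 0.4
gripper_force: 0.0
```

Call:
send_rows(steps=[[[0,0,0.5,0,0],[0,0,0.5,0,0],[0,0,0.3,0,0],[0,0,0,0,0],[0,0,0,0,0]]])

```text
time_s: 2.18
ee_pos: [504.0, 34.1, 109.4]
ee_rot: [-180.0, -0.1, 167.9]
force: [0.3, 0.9, 0.4]
gripper_width: 0.6
gripper_force: 0.0
```

```bash
python3 -c "
from h import go;go(507.2,28,68)
from workcell import env
import cv2
f=env.grab_frame('scene');cv2.imwrite('pics/s1.png',cv2.resize(f['pixels'][130:270,240:440,::-1],None,fx=4,fy=4))"
```

```text
2.1833 [504.   34.1 109.4] [-1.7999e+02 -1.0000e-01  1.6788e+02] [0.3 0.9 0.4] 0.5519946797424147
units -0.11 -0.131 1.036
```

View pics/s1.png

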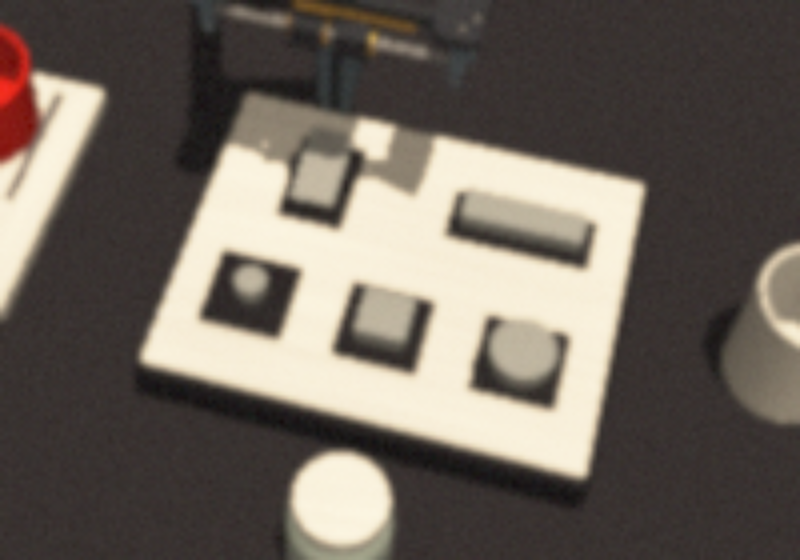

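The crop shows the shut fingers at (335,85) over the rocker's near end (325,145), clear of the other objects.

Call:
send_rows(steps=[[[-0.18,-0.14,0.3,0,0],[0,0,0.25,0,0],[0,0,0.15,0,0],[0,0,0,0,0],[0,0,0,0,0]]])

```text
time_s: 2.65
ee_pos: [509.9, 26.6, 81.4]
ee_rot: [-180.0, -0.1, 167.9]
force: [0.3, 0.1, 0.3]
gripper_width: 0.4
gripper_force: 0.0
```

```bash
python3 -c "
from h import go;go(510.1,27.4,66)"
```

```text
2.65 [509.9  26.6  81.4] [-1.7999e+02 -8.0000e-02  1.6786e+02] [0.3 0.1 0.3] 0.44424443487695375
units -0.0 0.02 0.385
```

Call:
send_rows(steps=[[[0,0,0.1,0,0],[0,0,0.1,0,0],[0,0,0.05,0,0],[0,0,0,0,0]]])

```text
time_s: 2.98
ee_pos: [510.2, 26.7, 71.7]
ee_rot: [180.0, -0.0, 167.9]
force: [-0.1, 0.0, -0.2]
gripper_width: 0.4
gripper_force: 0.0
```

Call:
send_rows(steps=[[[0,0,0.05,0,0],[0,0,0.05,0,0],[0,0,0,0,0]]])

```text
time_s: 3.23
ee_pos: [509.7, 26.8, 68.4]
ee_rot: [180.0, -0.1, 167.9]
force: [-3.4, 0.6, 6.0]
gripper_width: 0.5
gripper_force: 3.2
```

Call:
send_rows(steps=[[[0,0,0.05,0,0],[0,0,0,0,0]]])

```text
time_s: 3.4
ee_pos: [509.6, 26.9, 67.5]
ee_rot: [180.0, -0.1, 167.9]
force: [-6.8, 0.8, 14.6]
gripper_width: 0.3
gripper_force: 7.8
```

Call:
send_rows(steps=[[[0,0,0.03,0,0],[0,0,0,0,0]]])

```text
time_s: 3.57
ee_pos: [509.6, 26.9, 67.3]
ee_rot: [180.0, -0.0, 167.9]
force: [-8.8, 0.5, 21.8]
gripper_width: 0.4
gripper_force: 11.6
```

Call:
send_rows(steps=[[[0,0,-0.3,0,0],[0,0,-0.5,0,0],[0.3,0,-0.5,0,0],[0.8,0,-0.3,0,0],[0.8,0,0,0,0]]])

```text
time_s: 3.98
ee_pos: [438.0, 42.7, 130.9]
ee_rot: [179.9, 0.3, 167.8]
force: [0.7, 0.9, -0.1]
gripper_width: 0.5
gripper_force: 0.0
```

Run:
```python
from workcell import env
import cv2,numpy as np
from h import go
go(664,157.9,110)
f=env.grab_frame('top');cv2.imwrite('pics/t2.png',cv2.resize(f['pixels'][155:275,240:380,::-1],None,fx=4,fy=4,interpolation=2))
D=np.zeros((400,640));
# console-frame height profile of rocker, before and after
o=dict(np.load('pics/top0.npz'));C=np.array([596.2,80.4]);t=np.radians(-12.1);A=np.array([[np.cos(t),-np.sin(t)],[np.sin(t),np.cos(t)]])
for F in(o,f):
    v,u=np.mgrid[215:260,310:350];z=F['depth'][215:260,310:350].ravel()
    p=np.linalg.inv(F['intrinsics'])@np.stack([u.ravel(),v.ravel(),1+0*u.ravel()])*z
    w=(F['cam_to_world'][:3,:3]@p).T+F['cam_to_world'][:3,3];c=(w[:,:2]-C)@A
    m=(abs(c[:,1]+70)<10)
    print([(x,round(float(np.median(w[m&(abs(c[:,0]+50-x)<4),2])),1)) for x in range(-24,25,8)])
```

```text
3.9833 [438.   42.7 130.9] [179.9    0.35 167.82] [ 0.7  0.9 -0.1] 0.46659816718879854
units -4.916 4.006 0.523
[(-24, 72.1), (-16, 71.5), (-8, 69.5), (0, 71.4), (8, 66.2), (16, 66.8), (24, 66.3)]
[(-24, 64.9), (-16, 67.8), (-8, 68.1), (0, 69.5), (8, 69.8), (16, 73.7), (24, 73.3)]
```

View pics/t2.png

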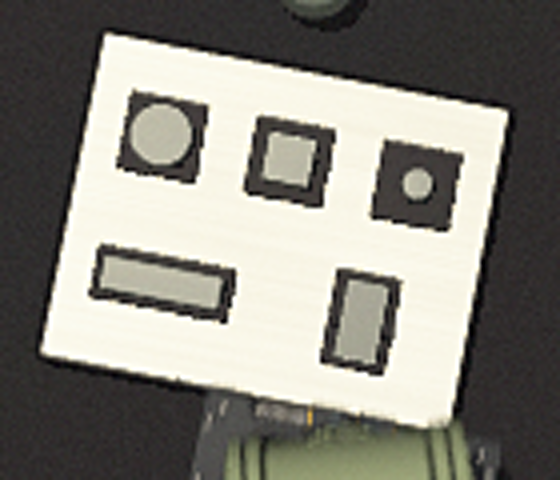

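The plate's profile has reversed: the near end is now at 65 mm and the far end at 73 mm, so the rocker is on. In the crop, the keys and bar look untouched.

Call:
send_rows(steps=[[[-0.3,0.3,0,0,0],[-0.6,0.5,0,0,0],[-0.6,0.5,0,0,0],[-0.6,0.5,0,0,0],[-0.6,0.5,0,0,0]]])

```text
time_s: 4.45
ee_pos: [562.2, 110.5, 128.5]
ee_rot: [-180.0, 0.0, 167.9]
force: [0.7, -0.5, 0.1]
gripper_width: 0.2
gripper_force: 0.0
```

Call:
send_rows(steps=[[[-0.6,0.5,0,0,0],[-0.6,0.5,0,0,0],[-0.6,0.5,0,0,0],[0,0,0,0,0],[0,0,0,0,0]]])

```text
time_s: 4.87
ee_pos: [644.6, 153.8, 127.3]
ee_rot: [-180.0, -0.1, 167.9]
force: [0.3, -0.3, -0.1]
gripper_width: 0.6
gripper_force: 0.0
```

```bash
python3 -c "
from h import go;go(664,157.9,67)"
```

```text
4.8667 [644.6 153.8 127.3] [-1.7996e+02 -6.0000e-02  1.6792e+02] [ 0.3 -0.3 -0.1] 0.6156126162435616
units -0.453 0.201 1.508
```

Call:
send_rows(steps=[[[-0.23,0.1,0.3,0,0],[-0.23,0.1,0.5,0,0],[0,0,0.4,0,0],[0,0,0.1,0,0],[0,0,0,0,0]]])

```text
time_s: 5.28
ee_pos: [661.9, 156.5, 74.6]
ee_rot: [-179.9, -0.2, 167.8]
force: [0.0, 0.2, 0.5]
gripper_width: 0.8
gripper_force: 0.0
```

```bash
python3 -c "
from h import go;go(664,157.9,59)"
```

```text
5.2833 [661.9 156.5  74.6] [-179.89   -0.24  167.84] [0.  0.2 0.5] 0.766845457083939
units -0.044 0.046 0.39
```

Call:
send_rows(steps=[[[-0.04,0.04,0.1,0,0],[0,0,0.1,0,0],[0,0,0.1,0,0],[0,0,0,0,0]]])

```text
time_s: 5.62
ee_pos: [665.9, 158.6, 65.0]
ee_rot: [180.0, 0.1, 167.9]
force: [0.4, -0.5, -0.4]
gripper_width: 0.2
gripper_force: 0.0
```

Call:
send_rows(steps=[[[0,0,0.05,0,0],[0,0,0.04,0,0],[0,0,0,0,0]]])

```text
time_s: 5.87
ee_pos: [665.9, 158.6, 61.5]
ee_rot: [180.0, 0.1, 167.9]
force: [0.8, 0.0, 1.6]
gripper_width: 0.7
gripper_force: 1.0
```

Call:
send_rows(steps=[[[0,0,0.05,0,0],[0,0,0.03,0,0],[0,0,0,0,0]]])

```text
time_s: 6.12
ee_pos: [665.9, 158.6, 59.3]
ee_rot: [180.0, 0.1, 167.9]
force: [-1.4, -0.9, 8.0]
gripper_width: 0.6
gripper_force: 3.7
```

Call:
send_rows(steps=[[[0,0,0.05,0,0],[0,0,0,0,0]]])

```text
time_s: 6.28
ee_pos: [665.9, 158.6, 59.2]
ee_rot: [180.0, 0.1, 167.9]
force: [-4.4, -0.6, 15.6]
gripper_width: 0.9
gripper_force: 7.9
```

Call:
send_rows(steps=[[[0,0,0.04,0,0],[0,0,0,0,0]]])

```text
time_s: 6.45
ee_pos: [665.9, 158.6, 59.1]
ee_rot: [179.9, 0.1, 167.9]
force: [-7.1, -1.7, 22.0]
gripper_width: 0.5
gripper_force: 11.2
```

Call:
send_rows(steps=[[[0,0,-0.3,0,0],[0,0,-0.5,0,0],[0,0,-0.3,0,0],[0.3,-0.06,0,0,0],[0.5,-0.1,0,0,0]]])

```text
time_s: 6.87
ee_pos: [634.8, 159.1, 99.0]
ee_rot: [179.9, 0.2, 167.8]
force: [-0.1, -0.2, 0.3]
gripper_width: 0.5
gripper_force: 0.0
```

Call:
send_rows(steps=[[[0.6,-0.12,0,0,0],[0.6,-0.12,0,0,0],[0.5,-0.1,0,0,0],[0,0,0,0,0],[0,0,0,0,0]]])

```text
time_s: 7.28
ee_pos: [563.3, 160.1, 98.5]
ee_rot: [180.0, 0.0, 167.9]
force: [0.7, 0.2, -0.7]
gripper_width: 0.5
gripper_force: 0.0
```

Run:
```python
from workcell import env
import cv2,numpy as np
from h import go
go(562,159.6,67)
f=env.grab_frame('scene');cv2.imwrite('pics/s3.png',cv2.resize(f['pixels'][130:270,240:440,::-1],None,fx=4,fy=4))
T=f['cam_to_world']
for n,(x,y,z) in dict(large=(664,158,60),square=(645,70,67),small=(626,-18,67)).items():
    K=f['intrinsics'];c=K@(T[:3,:3].T@(np.array([x,y,z])-T[:3,3]));u,v=(c[:2]/c[2]).round().astype(int)
    r=2 if n=='small' else 4
    vv,uu=np.mgrid[v-r:v+r+1,u-r:u+r+1];d=f['depth'][vv,uu].ravel()
    p=np.linalg.inv(K)@np.stack([uu.ravel(),vv.ravel(),np.ones(uu.size)])*d
    print(n,u,v,np.median((T[:3,:3]@p).T[:,2]+T[2,3]))
```

```text
7.2833 [563.3 160.1  98.5] [1.7999e+02 2.0000e-02 1.6789e+02] [ 0.7  0.2 -0.7] 0.5032109899194813
units 0.028 -0.02 0.788
large 369 218 59.37079662248516
square 334 208 67.13325821090928
small 301 199 66.85178636964235
```

View pics/s3.png

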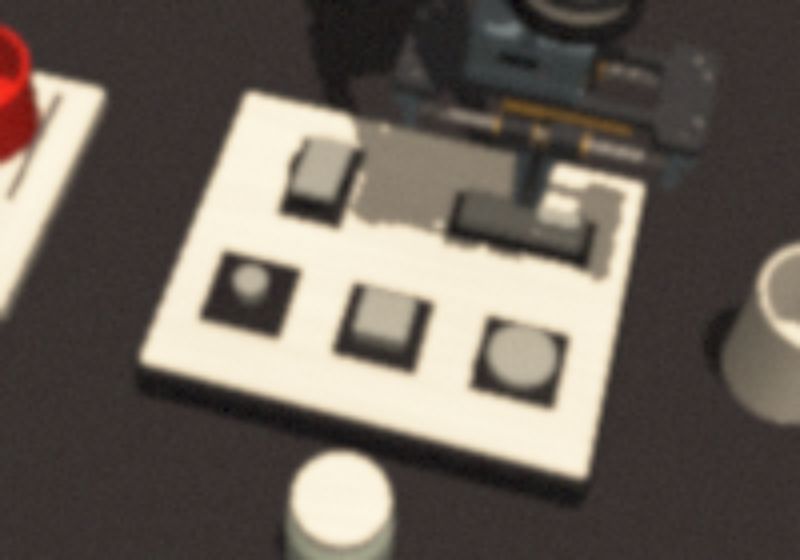

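The large key is down: its top is at 59 mm and it sits flush at crop (520,355). The square and small keys are still up at 67 mm, and the fingers (530,180) are over the start bar (520,225).

Call:
send_rows(steps=[[[0.03,-0.02,0.3,0,0],[0,0,0.3,0,0],[0,0,0.1,0,0],[0,0,0.1,0,0],[0,0,0,0,0]]])

```text
time_s: 7.75
ee_pos: [562.9, 159.4, 65.8]
ee_rot: [-180.0, -0.0, 167.9]
force: [-1.0, -0.6, 2.1]
gripper_width: 0.5
gripper_force: 0.9
```

Call:
send_rows(steps=[[[0,0,0.06,0,0],[0,0,0.06,0,0],[0,0,0.04,0,0],[0,0,0,0,0]]])

```text
time_s: 8.08
ee_pos: [563.1, 159.5, 60.4]
ee_rot: [180.0, 0.1, 167.9]
force: [-0.1, -1.6, 3.7]
gripper_width: 0.3
gripper_force: 1.9
```

Call:
send_rows(steps=[[[0,0,0.04,0,0],[0,0,0,0,0]]])

```text
time_s: 8.25
ee_pos: [563.2, 159.5, 59.3]
ee_rot: [180.0, 0.1, 167.9]
force: [0.4, -1.6, 4.4]
gripper_width: 0.4
gripper_force: 2.8
```

Call:
send_rows(steps=[[[0,0,0.05,0,0],[0,0,0.04,0,0],[0,0,0,0,0]]])

```text
time_s: 8.5
ee_pos: [563.2, 159.5, 58.9]
ee_rot: [179.9, 0.2, 167.9]
force: [-5.5, -3.1, 26.7]
gripper_width: 0.5
gripper_force: 12.5
```

Call:
send_rows(steps=[[[0,0,0.05,0,0],[0,0,0,0,0]]])

```text
time_s: 8.67
ee_pos: [563.3, 159.5, 58.8]
ee_rot: [179.9, 0.2, 167.9]
force: [-8.7, -4.6, 35.5]
gripper_width: 0.6
gripper_force: 17.8
```

The bar has bottomed out, so I'll lift straight up and back away.

Call:
send_rows(steps=[[[0,0,-0.3,0,0],[0,0,-0.5,0,0],[0,0,-0.8,0,0],[0,0,-0.8,0,0],[0.5,0,-0.5,0,0]]])

```text
time_s: 9.08
ee_pos: [546.1, 164.0, 171.5]
ee_rot: [179.8, 0.3, 167.8]
force: [0.8, 0.3, -0.1]
gripper_width: 0.5
gripper_force: 0.0
```

Call:
send_rows(steps=[[[0.8,0,0,0,0],[0.8,0,0,0,0],[0.5,0,0,0,0],[0,0,0,0,0],[0,0,0,0,0]]])

```text
time_s: 9.5
ee_pos: [459.8, 181.7, 168.8]
ee_rot: [180.0, 0.0, 167.9]
force: [0.6, -0.0, 0.3]
gripper_width: 0.4
gripper_force: 0.0
```

Run:
```python
from workcell import env
import cv2,numpy as np
from h import go
go(562,159.6,67)
f=env.grab_frame('scene');cv2.imwrite('pics/s4.png',cv2.resize(f['pixels'][100:300,190:480,::-1],None,fx=2.5,fy=2.5))
T=f['cam_to_world'];K=f['intrinsics']
for n,(x,y,z) in dict(large=(664,158,60),square=(645,70,67),small=(626,-18,67),bar=(562,159.5,67),rocknear=(513,26.7,65),rockfar=(552,18,73)).items():
    c=K@(T[:3,:3].T@(np.array([x,y,z])-T[:3,3]));u,v=(c[:2]/c[2]).round().astype(int)
    r=2
    vv,uu=np.mgrid[v-r:v+r+1,u-r:u+r+1];d=f['depth'][vv,uu].ravel()
    p=np.linalg.inv(K)@np.stack([uu.ravel(),vv.ravel(),np.ones(uu.size)])*d
    print(n,u,v,np.median((T[:3,:3]@p).T[:,2]+T[2,3]).round(1))
```

```text
9.5 [459.8 181.7 168.8] [1.7998e+02 1.0000e-02 1.6793e+02] [ 0.6 -0.   0.3] 0.4474962726104795
units -2.614 -0.006 2.545
large 369 218 59.8
square 334 208 67.5
small 301 199 66.2
bar 369 183 67.3
rocknear 321 166 65.1
rockfar 317 175 72.0
```

View pics/s4.png

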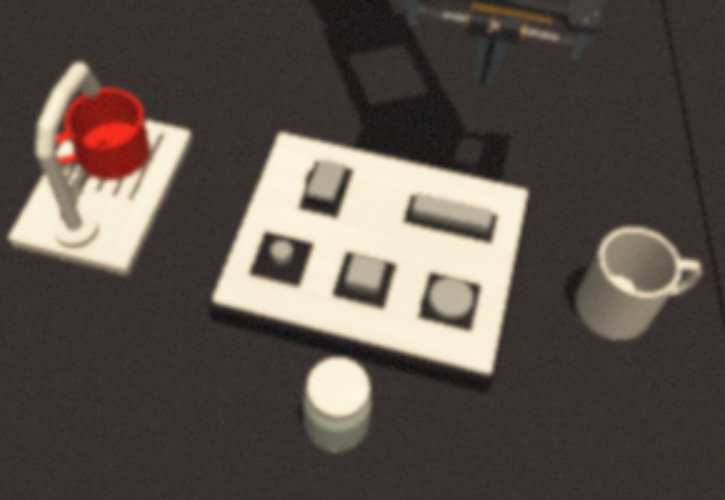

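The picture shows the bar back up (450,215), the large key down (450,297), the rocker on (327,183), the other keys up, the cup, jug and jar in place, and the arm clear.

```bash
python3 -c "
from workcell import env
print(env.job_done())"
```

```text
the job is handed in; nothing more can be done
None
```

I switched the rocker on, pressed the large key fully down, then pushed the start bar right down and let it spring back; the small and square keys, cup, jug and jar were left alone, and I handed the job in after about 9.5 s of robot time (no verdict was shown).

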